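Shut the fork dispenser and hold its hatch open at the mark

TASK

The fork dispenser has just been refilled: first press its lid fully shut, then take the telescoping rod at the front right by its knob and pull it up against its spring until its pointer is level with the marker on the scale, which holds the hatch open for the waiter. Do not pull it clearly past the marker, do not shift the marker, and leave the shaker, the toothpick jar and the bowl alone. Finish while still holding the knob steady at that height: do not let go.

Things in the scene. Friction and masses are not known exactly. Their poses are not given: they have to be found in the camera images.
- dispenser: fork dispenser, a fixed steel box 90 (x) x 220 (y) x 125 mm high without its lid, forks lying inside. Origin: centre of its underside on the table; x points to its back, y to its left, z up (front faces -x). It is turned by up to 0.2 rad about z. On its front, at x -61, y -63 mm, stands the upright sleeve of the rod (20 mm across, top at z 137 mm); the hatch shutter is on the front left of it, the scale strip right of it
- lid (a joint): lid, a plate 94 (x) x 224 (y) x 5 mm hinged on the far (+x) top edge of the dispenser, with a small flat lip 12 mm out and 70 mm wide at the middle of its front edge. Value: opening angle in rad, 0 = shut, starts at 0.6 to 1.05 (propped up). Its stiff hinge stays where it is left; pushing it takes about 0.1 to 0.25 N m about the hinge (some 5 N near the middle of the plate), so it can be pressed down from above with the shut fingers
- lid_hinge (a point): middle of the lid's hinge line, at x +45, y 0, z 125 mm of the dispenser; the hinge line runs along the dispenser's y. The underside of the lid passes through it
- lid_edge (a point): middle of the lid's free front edge, on its upper face, 94 mm from the hinge; moves with the lid
- pull_rod (a joint): extension of the telescoping rod out of its sleeve, m, straight up: 0 = fully in (start), at most 0.085. An inner spring pulls it back in: 3.2 N at the start plus 80 N per m, and the rod weighs 0.15 kg, so about 7 to 10 N of pull at the marker; let go, it snaps back
- knob (a point): black round knob on top of the rod, a cylinder 28 mm across and 32 mm high with upright axis. This point: its centre, 174 mm above the table when the rod is in. To be gripped from above by its sides; 21 mm are free below it, above the sleeve, and nothing stands beside it but the lid, whose top is at 130 mm when shut
- pointer (a point): tip of the thin pointer (4 mm thick) that sticks out of the sleeve to the right (-y of the dispenser); it moves up and down with the rod, 45 mm above the table when the rod is in and 129 mm below the knob's centre always
- mark (a point): tip of the marker, a black tab that clamps on the scale strip on the right of the sleeve and points left towards the rod, 3 mm beside the path of the pointer tip. Its height, set differently each time, is that to which the pointer has to be pulled: 30 to 58 mm above the pointer's start
- marker (a joint): height of the marker on its scale, m: equal to the value of joint pull_rod at which pointer and marker are level. Held by friction (8 N); not to be shifted
- pepper_mid (a point): centre of a loose glass pepper shaker, 43 mm across, 75 mm high, left of the dispenser; z axis up. Bystander
- picks_mid (a point): centre of a loose toothpick jar, 46 mm across, 66 mm high with its picks, right of the dispenser; z axis up. Bystander
- bowl_mid (a point): centre of a loose white bowl standing upside down, 89 mm across, 53 mm high, on the far right; z axis up. Bystander

How it is judged:
On the way, in this order (a step that is already met when the one before it is completed fails the run):
1. the lid is fully shut, with the rod still in (value of joint lid below 0.05 rad and value of joint pull_rod below 0.01 m), for 0.2 s.
2. the rod is pulled up by its knob until the pointer is level with the marker (z of pointer in the frame of mark between -0.005 and 0.005 m and contact force between the fingers and pull_rod above 2 N and distance between the grasp point and knob below 0.035 m), for 0.5 s.
At the end, for the whole second after the job is handed in: The fingers still hold the knob (more than 2 N), the pointer stands still within 5 mm of the marker's height, the lid is shut (within 0.05 rad) and the marker has not been shifted by more than 4 mm (all of step 2 and velocity of joint pull_rod between -0.01 and 0.01 m/s and value of joint lid below 0.05 rad and distance of mark from where it was at the start of the episode below 0.004 m); the arm keeps its last pose, push and grip.
It fails at once if the rod is pulled out while the lid is still open (value of joint pull_rod above 0.015 m and value of joint lid above 0.1 rad).
It fails at once if the pointer is pulled more than 14 mm past the marker (z of pointer in the frame of mark above 0.014 m).
It fails at once if the marker is shifted by more than 8 mm (distance of mark from where it was at the start of the episode above 0.008 m).
It fails at once if the shaker, the toothpick jar or the bowl is pushed more than 20 mm or knocked over (distance of any of pepper_mid, picks_mid, bowl_mid from where it was at the start of the episode above 0.02 m or angle between any of pepper_mid, picks_mid, bowl_mid's own z axis and vertical above 0.4 rad).
It also fails if it takes over 48 s, if anything falls off the work surface, if the arm or the gripper's body presses on something with over 40 N, if the wrist force passes 120 N, or if a joint passes its speed limit or range.

ROBOT

A 6-joint arm with a two-finger parallel gripper is mounted at the origin on a cart in front of the work surface, level with it; the furniture and walls round the work are solid. World frame = base frame: x ahead of the robot, y to its left, z up, the work surface at z = 0. Lengths are in m, angles in rad, forces in N, time in s.
With the tool pointing down it reaches from about 0.325 to 0.775 m from the base axis. Payload 9.3 kg.
Tool frame: the origin (TCP) lies on the centre line of the jaws, within the pads' length; the fingertips stand 22 mm ahead of it and the grasp point (between the pads) lies 3 mm ahead of it; x points along the fingers, y is the direction in which the jaws open and shut, and the axes are right-handed (so a half turn about x gives the same grasp; the last joint's range is limited). The gripper opens to 85 mm and grips with 20 to 120 N. Pads are 22 mm wide; open, the fingers measure 114 mm over their backs; the gripper's body (76 mm by 85 mm) begins 54 mm behind the grasp point. The pads swing forward as they close: fully open they stand 13 mm farther back than shut.
Start: joints at [1.076, 0.259, 0.021, 1.334, 0, 1.418], TCP at [0.184, 0.518, 0.253] pointing down, gripper open.
Joint ranges: [-3.04, 3.04], [-0.91, 1.82], [-1.04, 1.36], [-1.92, 1.95], [-1.52, 1.45], [-3.14, 3.14]. Speed limits (rad/s): [2.22, 2.22, 2.79, 3.14, 3.14, 3.14].

INTERFACE

Orientations are given as a unit quaternion [x, y, z, w].
In Python, from station import bot gives the robot as it stands.
- The arm moves only by the shell command python3 -m pendant 'ROWS'. ROWS is a JSON object of lists of equal length, an entry for each row: "jaw": the opening in per cent of the stroke, from 0 (shut) to 100 (fully open); "translation": the shift along the world's x, y, z in mm, a list of three; "rotation": the turn, a rotation vector about the world's x, y, z in degrees, a list of three. A call has 1 to 20 rows; each row shifts and turns the commanded pose from where the row before left it; what a row does not reach is not made up. A row lasts 1/8 s, in which the tool goes at most 62.5 mm and 10.7 degrees, less where a joint would pass 70% of its speed; a pose out of reach is approached as far as the arm can. A call is refused whole if a number of a shift passes 62.5 or a number of a turn 10.7, either way. A call with a gripper value outside its range is refused whole. The fingers move at their own pace and stop on an object; the grip force is fixed at half the most. Time passes only in rows, so rows that do not move let the fingers close. It gives the time, the measured TCP pose, the force and the opening at its end, in the units of the state.
- bot.get_obs(): the state, without advancing time (a new reading comes with each control period).
- bot.grab_frame(name): name is "scene" or "side" or "wrist"; returns a dict with "img" (480x640x3 uint8, red, green, blue), "fx", "fy", "cx", "cy" (pixels), "cam_to_world" (4x4, takes a point from camera to world coordinates); the wrist camera has in their place "T_tool_cam" (4x4, takes a point from camera to tool coordinates, whose origin is the TCP and whose axes are the tool frame's). Camera axes: x right, y down, z forward; pixel columns grow to the right and rows downward; lengths in m; the calibration is good to about 2 mm. A picture is of the moment at which its call begins: read the wrist's pose just before it. There is no depth.
- bot.hand_in(): hands the job in, once; it reports no verdict.
The state is a dict: "clock": time; "qpos": joint angles; "joint_velocities": joint speeds; "effort": joint torques, N m; "tool_pos": TCP position; "ee_rot": TCP orientation; "wrist_force": force on the tool from outside, world axes, zero at the start; "wrist_torque": the same for the moment, N m; "opening": finger opening in m.
Only numpy, scipy, OpenCV 4.12 (cv2) and the standard library are available. Lean on these libraries where they do the work, as an engineer would, in place of code of your own. Each camera call takes 0.05 s, during which the arm holds its last target.

## Working session

There is one attempt and no reset: what is moved stays moved. The work goes in short steps, Python scripts to look and compute and a shell command to move; the robot and the scene stay as the last step left them, time stands still between calls to the robot, and variables do not carry over. Pictures are saved under pics/ and viewed, and the job is handed in when it is done.

```bash
mkdir -p pics; ls
cat > h.py <<'E'
import numpy as np,cv2
from station import bot
from scipy.spatial.transform import Rotation as R
def snap(n,f):
    d=bot.grab_frame(n); cv2.imwrite('pics/'+f,cv2.cvtColor(d['img'],cv2.COLOR_RGB2BGR)); np.save('pics/'+f+'.npy',d,allow_pickle=True); return d
def load(f): return np.load('pics/'+f+'.npy',allow_pickle=True).item()
def proj(d,p):
    T=np.linalg.inv(d['cam_to_world']);q=T[:3,:3]@np.asarray(p)+T[:3,3]
    return np.array([d['fx']*q[0]/q[2]+d['cx'],d['fy']*q[1]/q[2]+d['cy']])
def ray(d,u,v):
    T=np.array(d['cam_to_world']);r=T[:3,:3]@np.array([(u-d['cx'])/d['fx'],(v-d['cy'])/d['fy'],1]);return T[:3,3],r/np.linalg.norm(r)
def atz(d,u,v,z):
    o,r=ray(d,u,v);return o+r*(z-o[2])/r[2]
def tri(a,b):
    (o1,r1),(o2,r2)=a,b
    A=np.stack([r1,-r2],1);s=np.linalg.lstsq(A,o2-o1,rcond=None)[0]
    p,q=o1+s[0]*r1,o2+s[1]*r2
    return (p+q)/2,np.linalg.norm(p-q)
E
python3 - <<'E'
from h import *
for n in('scene','side','wrist'):
    d=snap(n,n+'0.png'); print(n,d['fx'],d['fy'],d['cx'],d['cy'],np.round(d.get('cam_to_world',d.get('T_tool_cam')),3).tolist())
print(bot.get_obs())
E
```

```text
pics
scene 476.2160491558477 476.2160491558477 327.6768048068307 231.26990996168368 [[0.728, -0.368, 0.578, -0.143], [-0.685, -0.364, 0.632, -0.836], [-0.022, -0.856, -0.517, 0.729], [0.0, 0.0, 0.0, 1.0]]
side 478.19449759684386 478.19449759684386 325.135802517028 242.6515001856067 [[0.979, -0.112, 0.172, 0.33], [-0.205, -0.554, 0.807, -1.003], [0.006, -0.825, -0.566, 0.744], [0.0, 0.0, 0.0, 1.0]]
wrist 336.27481132898436 336.27481132898436 319.44741473878827 236.39532014294042 [[0.001, -0.286, 0.958, -0.121], [1.0, 0.001, -0.001, 0.0], [-0.0, 0.958, 0.286, -0.072], [0.0, 0.0, 0.0, 1.0]]
{'clock': 0.15, 'qpos': array([ 1.07641956e+00,  2.59069858e-01,  2.09174506e-02,  1.33369828e+00,
       -1.86397469e-05,  1.41819048e+00]), 'joint_velocities': array([ 0.00186866, -0.00104111,  0.00268979, -0.00012699, -0.00031404,
       -0.00069191]), 'effort': array([ 2.53498678e-03, -5.55973041e+01,  3.44661605e+01,  1.13280147e-02,
       -1.62471597e-04, -1.23198032e-05]), 'tool_pos': array([0.18425275, 0.51800806, 0.2527939 ]), 'ee_rot': array([ 0.11989148,  0.69691962, -0.12060254,  0.69669513]), 'wrist_force': array([0.55524676, 0.03843389, 0.35093509]), 'wrist_torque': array([-0.01032937,  0.00352538,  0.00137993]), 'opening': 0.08514465070859702}
```

View pics/scene0.png

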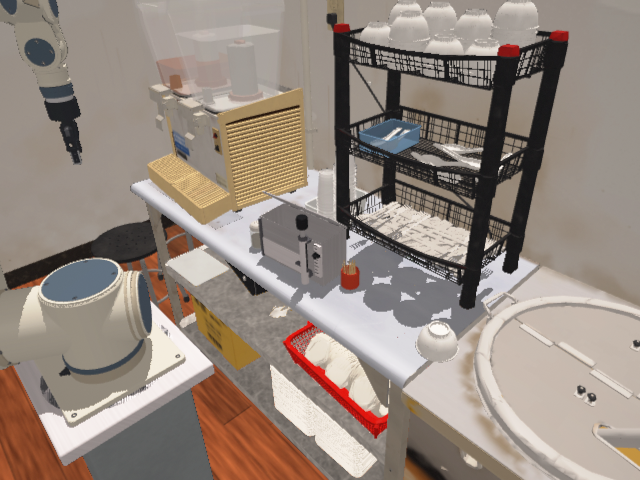

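View pics/side0.png

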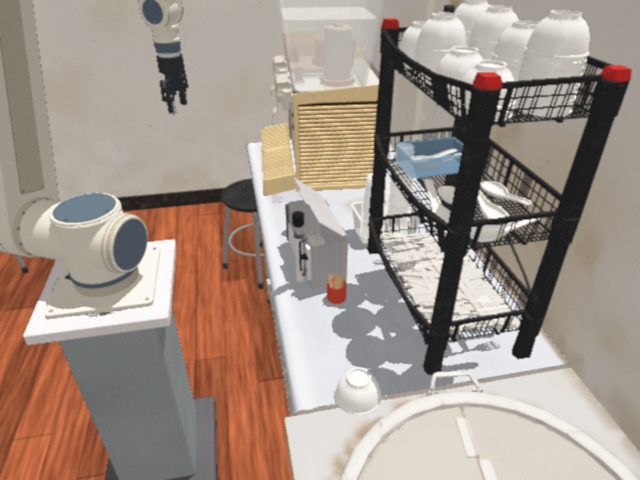

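Run:
```python
from h import *
a=load('scene0.png')['img'][170:310,230:370];b=load('side0.png')['img'][165:310,265:365]
cv2.imwrite('pics/a.png',cv2.resize(a,None,fx=5,fy=4.2857,interpolation=cv2.INTER_CUBIC)[:,:,::-1][:600])
cv2.imwrite('pics/b.png',cv2.resize(b,None,fx=4,fy=4,interpolation=cv2.INTER_CUBIC)[:,:,::-1])
```

```text
(no output)
```

View pics/a.png

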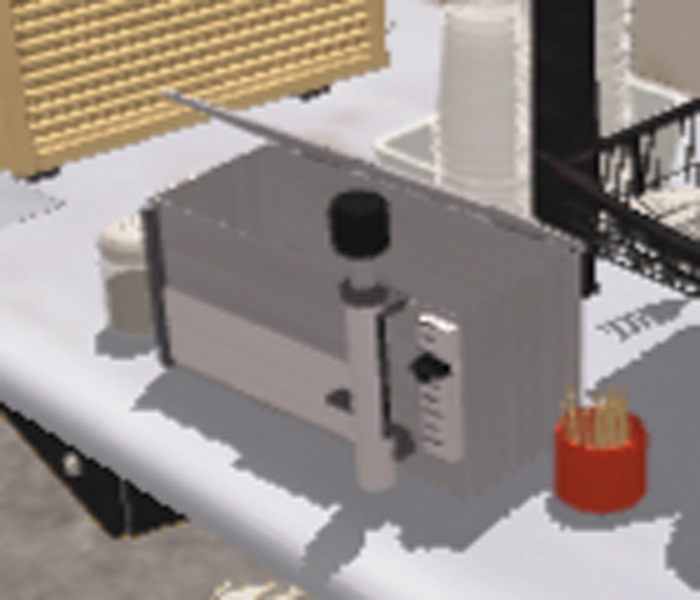

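View pics/b.png

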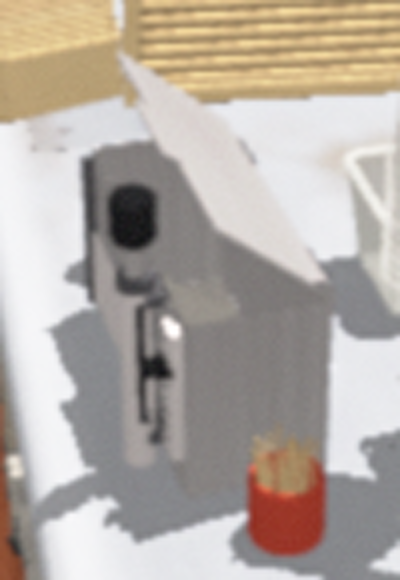

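```bash
cat > fit.py <<'E'
from h import *
from scipy.optimize import least_squares
A=load('scene0.png');B=load('side0.png')
def lid(t,s,top=.005,y=None): return [.045-s*np.cos(t)+top*np.sin(t),y,.125+s*np.sin(t)+top*np.cos(t)]
def pts(t,m):
    return [(A,[-.061,-.063,.174],302,222.3),(B,[-.061,-.063,.174],298,219),
    (A,[-.045,-.11,0],323.6,286),(A,[-.045,.11,.125],260,218.5),(A,[-.045,.11,0],263,255.2),
    (B,[-.045,-.11,0],312,288.75),(B,[.045,-.11,0],346.2,277.5),(B,[.045,-.11,.125],347,236.5),
    (B,lid(t,.094,.0025,-.112),321.2,223),(B,lid(t,.094,.0025,.112),295,178),(A,lid(t,.094,.0025,.112),263.6,191.7)]
def w(x,p):
    c,s=np.cos(x[2]),np.sin(x[2]);return np.array([x[0]+c*p[0]-s*p[1],x[1]+s*p[0]+c*p[1],p[2]])
def f(x): return np.concatenate([proj(d,w(x,p))-[u,v] for d,p,u,v in pts(x[3],0)])
r=least_squares(f,[.5,0,0,.8],loss='soft_l1')
E
python3 - <<'E'
from fit import *
x=r.x;print(x.round(4));print(r.fun.reshape(-1,2).round(1).tolist())
print('knob',w(x,[-.061,-.063,.174]),tri(ray(A,302,222.3),ray(B,298,219)))
print('mark',tri(ray(A,312.6,255.9),ray(B,300.5,256.2)))
print('edge',w(x,lid(x[3],.094,.005,0)),'hinge',w(x,[.045,0,.125]))
for n,z,a,b in(('picks',.03,(350,277),(337,292)),('pepper',.037,(257,235),(290,225)),('bowl',.027,(437,340),(358,390))): print(n,atz(A,*a,z),atz(B,*b,z))
E
```

```text
[ 0.5176 -0.0166  0.1026  0.7044]
[[0.1, -0.1], [0.4, -0.2], [0.1, 0.2], [-0.8, -3.2], [0.6, -0.2], [-0.2, 0.4], [0.8, 4.6], [1.7, 3.5], [-1.2, -0.9], [-0.9, -0.2], [-1.5, -0.9]]
knob [ 0.46335382 -0.08550108  0.174     ] (array([ 0.4621629 , -0.08680094,  0.17457569]), np.float64(0.0003712899455281088))
mark (array([ 0.46027564, -0.12196844,  0.09684125]), np.float64(0.002238182923891384))
edge [ 0.49431344 -0.018979    0.18968479] hinge [ 0.56234126 -0.01197225  0.125     ]
picks [ 0.52874692 -0.17828886  0.03      ] [ 0.53260209 -0.18709794  0.03      ]
pepper [0.47799069 0.13536442 0.037     ] [0.46745964 0.10755989 0.037     ]
bowl [ 0.50394367 -0.45282444  0.027     ] [ 0.50908348 -0.45977969  0.027     ]
```

Run:
```python
from fit import *
o=bot.get_obs();M=R.from_quat(o['ee_rot']).as_matrix();print(M.round(3))
x=r.x
print('press',w(x,[-.01,.02,.13]))
for u,v in((205,222),(230,212),(305,185)): print(atz(A,u,v,0))
for u,v in((150,165),(300,92)): print(atz(A,u,v,.1),atz(A,u,v,.25))
```

```text
[[-0.     0.335  0.942]
 [-0.001  0.942 -0.335]
 [-1.    -0.001 -0.   ]]
press [0.50558157 0.0022874  0.13      ]
[0.44288191 0.36543644 0.        ]
[0.53362978 0.36453804 0.        ]
[0.83248266 0.34263811 0.        ]
[0.43397949 0.67784592 0.1       ] [0.29630188 0.31669843 0.25      ]
[1.38190457 1.00795597 0.1       ] [1.01802792 0.56803582 0.25      ]
```

View pics/wrist0.png

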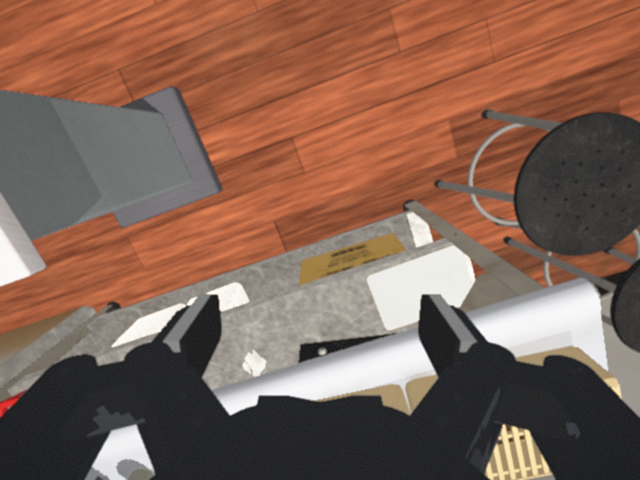

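```bash
python3 -m pendant '{"jaw":[0,0,0,0,0,0,0,0,0,0,0,0,0],"translation":[[14,-45,12],[14,-45,12],[14,-45,12],[14,-45,12],[14,-45,12],[25,-50,0],[25,-50,0],[25,-50,0],[25,-50,0],[38,-30,0],[38,-30,0],[38,-30,0],[0,0,0]],"rotation":[[0,0,2.1],[0,0,2.1],[0,0,2.1],[0,0,2.1],[0,0,2.1],[0,0,2.1],[0,0,2.1],[0,0,2.1],[0,0,2.1],[0,0,2.1],[0,0,2.1],[0,0,2.1],[0,0,0]]}'
python3 - <<'E'
from fit import *
o=bot.get_obs();print(R.from_quat(o['ee_rot']).as_matrix().round(3),o['opening'])
d=snap('wrist','w1.png')
np.save('pics/w1o.npy',o,allow_pickle=True)
snap('scene','s1.png')
E
```

```text
clock: 1.78
tool_pos: [0.4702, 0.0012, 0.312]
ee_rot: [-0.034, 0.707, 0.034, 0.706]
wrist_force: [0.0, -0.5, -0.0]
opening: 0.0
[[-0.002 -0.096  0.995]
 [ 0.     0.995  0.096]
 [-1.     0.    -0.002]] 2.539283601578246e-05
```

View pics/w1.png

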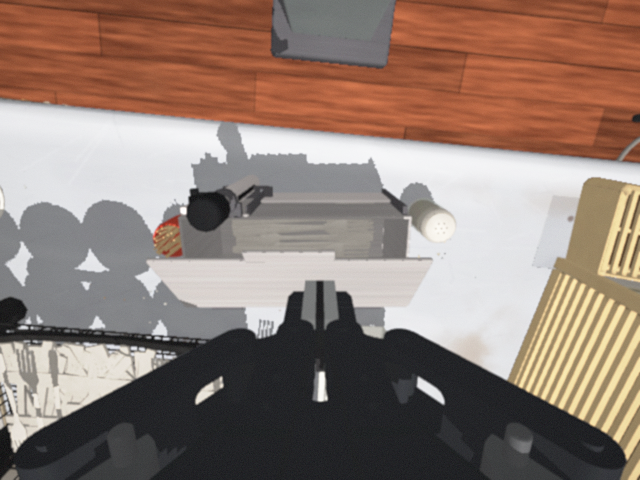

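```bash
cat >> h.py <<'E'
def wcam(d,o):
    T=np.eye(4);T[:3,:3]=R.from_quat(o['ee_rot']).as_matrix();T[:3,3]=o['tool_pos'];d['cam_to_world']=T@np.array(d['T_tool_cam']);return d
E
python3 - <<'E'
from fit import *
d=wcam(load('w1.png'),np.load('pics/w1o.npy',allow_pickle=True).item());x=r.x
for n,p in(('knobtop',[-.061,-.063,.19]),('lidL',lid(x[3],.094,.005,.112)),('lidR',lid(x[3],.094,.005,-.112)),('FRt',[-.045,-.11,.125]),('FLt',[-.045,.11,.125])): print(n,proj(d,w(x,p)))
print(atz(d,209,208,.174))
E
```

```text
knobtop [204.50034644 216.71851676]
lidL [435.84039669 262.66699923]
lidR [146.49238343 264.37729964]
FRt [179.08600962 217.9261992 ]
FLt [413.02306874 216.4497529 ]
[ 0.46021791 -0.08722216  0.174     ]
```

```bash
python3 -m pendant '{"jaw":[0,0,0,0,0,0,0,0,0,0],"translation":[[18,0,-35],[18,0,-35],[0,0,-25],[0,0,-10],[0,0,-10],[0,0,-10],[0,0,-10],[0,0,-10],[0,0,-10],[0,0,0]],"rotation":[[0,0,0],[0,0,0],[0,0,0],[0,0,0],[0,0,0],[0,0,0],[0,0,0],[0,0,0],[0,0,0],[0,0,0]]}'
python3 - <<'E'
from h import *
snap('scene','s2.png');snap('side','d2.png')
a=load('s2.png')['img'][150:310,220:380];b=load('d2.png')['img'][150:310,250:380]
cv2.imwrite('pics/c2.png',np.hstack([cv2.resize(a,(430,560)),cv2.resize(b,(370,560))])[:,:,::-1])
E
```

```text
clock: 3.12
tool_pos: [0.504, 0.0032, 0.1573]
ee_rot: [-0.034, 0.707, 0.035, 0.706]
wrist_force: [-0.9, -0.0, 0.1]
opening: 0.0001
```

View pics/c2.png

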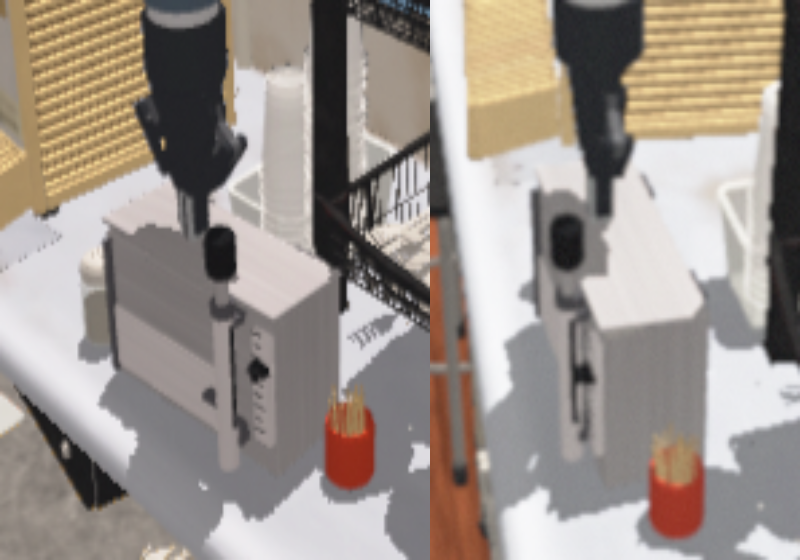

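Lid nearly shut, fingertips on the middle of the plate. Press on until the force rises.

```bash
python3 -m pendant '{"jaw":[0,0,0,0],"translation":[[0,0,-3],[0,0,-2],[0,0,-1],[0,0,0]],"rotation":[[0,0,0],[0,0,0],[0,0,0],[0,0,0]]}'
```

```text
clock: 3.72
tool_pos: [0.5044, 0.0032, 0.1522]
ee_rot: [-0.035, 0.706, 0.035, 0.706]
wrist_force: [-0.1, 0.3, 0.1]
opening: -0.0002
```

```bash
python3 -m pendant '{"jaw":[0,0,0],"translation":[[0,0,-2],[0,0,-1],[0,0,0]],"rotation":[[0,0,0],[0,0,0],[0,0,0]]}'
```

```text
clock: 4.1
tool_pos: [0.5045, 0.0032, 0.1518]
ee_rot: [-0.035, 0.705, 0.034, 0.707]
wrist_force: [-9.5, 0.2, 25.8]
opening: 0.0005
```

```bash
python3 -m pendant '{"jaw":[0,0,0,30,100,100,100,100,100],"translation":[[0,0,0],[0,0,0],[0,0,20],[0,0,40],[0,0,50],[-14,-30,0],[-14,-30,0],[-14,-30,0],[0,0,0]],"rotation":[[0,0,0],[0,0,0],[0,0,0],[0,0,0],[0,0,0],[0,0,0],[0,0,0],[0,0,0],[0,0,0]]}'
python3 - <<'E'
from h import *
o=bot.get_obs();d=snap('wrist','w3.png');np.save('pics/w3o.npy',o,allow_pickle=True);print(o['tool_pos'],o['opening'],R.from_quat(o['ee_rot']).as_matrix().round(3))
snap('scene','s3.png');snap('side','d3.png')
a=load('s3.png')['img'][200:310,240:370];b=load('d3.png')['img'][200:310,265:360]
cv2.imwrite('pics/c3.png',np.hstack([cv2.resize(a,(430,560)),cv2.resize(b,(370,560))])[:,:,::-1])
E
```

```text
clock: 5.22
tool_pos: [0.4618, -0.0882, 0.2594]
ee_rot: [-0.034, 0.706, 0.034, 0.706]
wrist_force: [-0.1, 0.5, 0.4]
opening: 0.0855
[ 0.46177077 -0.08817199  0.25936064] 0.08550843687677785 [[ 0.    -0.095  0.995]
 [-0.     0.995  0.095]
 [-1.    -0.     0.   ]]
```

View pics/c3.png

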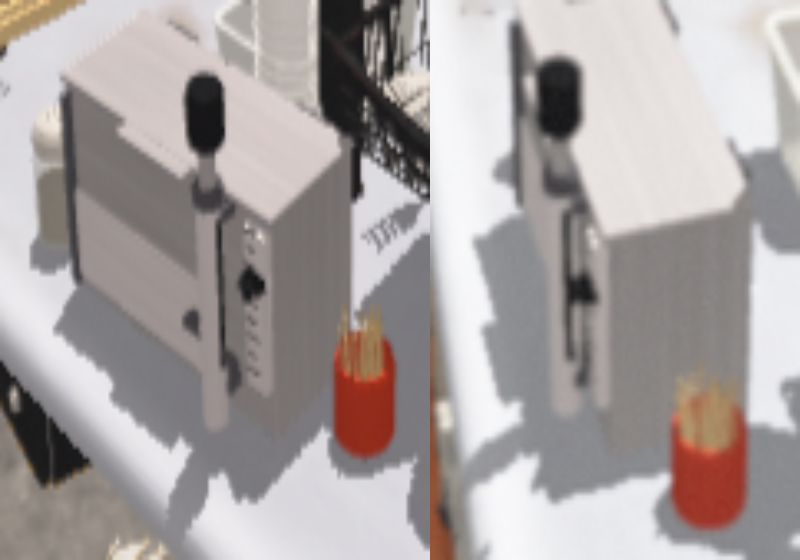

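View pics/w3.png

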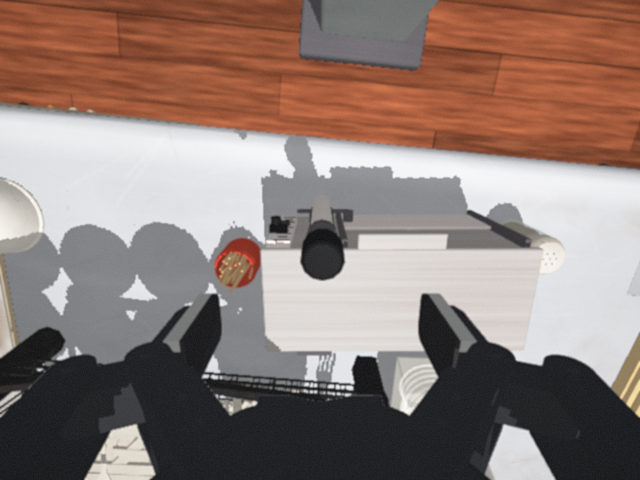

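Run:
```python
from h import *
d=wcam(load('w3.png'),np.load('pics/w3o.npy',allow_pickle=True).item())
im=d['img'][190:300,240:400];cv2.imwrite('pics/w3c.png',cv2.resize(im,(800,550),interpolation=cv2.INTER_CUBIC)[:,:,::-1])
print(atz(d,322,261,.19))
for f,r in (('s3.png',(225,285,265,335)),('d3.png',(230,290,275,335))):
    i=load(f)['img'][r[0]:r[1],r[2]:r[3]];cv2.imwrite('pics/z'+f,cv2.resize(i,None,fx=9,fy=9,interpolation=cv2.INTER_CUBIC)[:,:,::-1])
```

```text
[ 0.46183024 -0.08697139  0.19      ]
```

View pics/w3c.png

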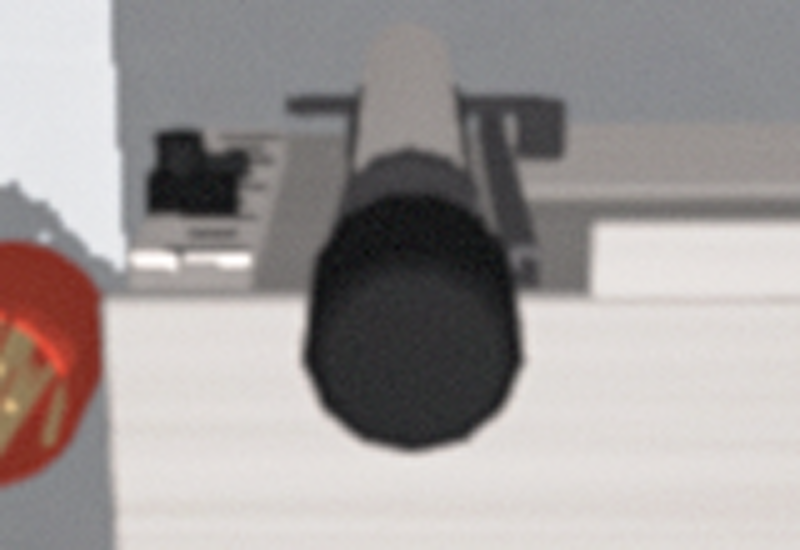

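View pics/zs3.png

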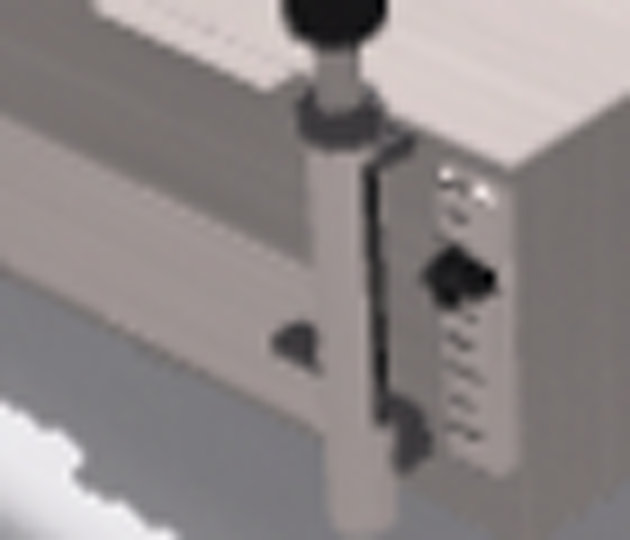

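View pics/zd3.png

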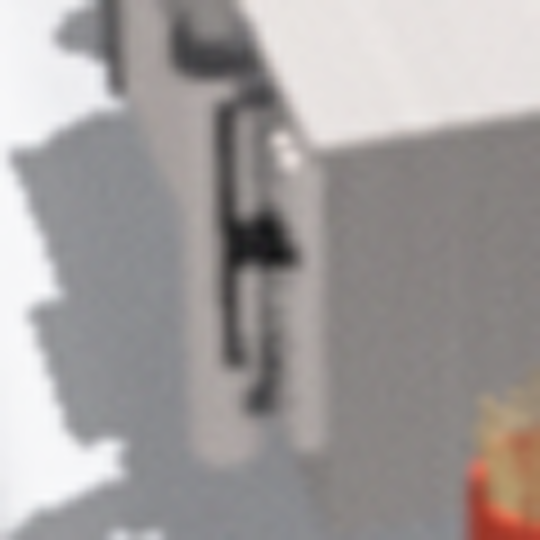

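Run:
```python
from fit import *
S=load('s3.png');D=load('d3.png');W=wcam(load('w3.png'),np.load('pics/w3o.npy',allow_pickle=True).item())
x=r.x.copy()
x[:2]+=np.array([.462,-.0868])-w(x,[-.061,-.063,0])[:2]
for y in(-.09,-.095,-.10):
  print('ptr',y,[(proj(d,w(x,[-.061,y,.045]))-o).round(1) for d,o in((S,(265,225)),(D,(275,230)),(W,(240,190)))])
obs=[(S,(312.2,255.5)),(D,(301.1,256.7)),(W,(289,222))]
for use in([0,1,2],[0,1],[0,2],[1,2],[0],[1]):
  for fx in(1,0):
    def g(q): return np.concatenate([(proj(obs[i][0],w(x,[q[2],q[0],q[1]]))-obs[i][1]) for i in use]+[[(q[2]+.061)*(1e4 if fx else 1)]])
    s=least_squares(g,[-.098,.095,-.061],x_scale=.01);print(use,fx,s.x.round(4),s.fun.round(1)[:-1])
```

```text
ptr -0.09 [array([47.7, 46.9]), array([27.3, 41.1]), array([54.8, 20.7])]
ptr -0.095 [array([49.2, 47.7]), array([27.9, 42.4]), array([49.9, 20.7])]
ptr -0.1 [array([50.7, 48.4]), array([28.5, 43.6]), array([45. , 20.8])]
[0, 1, 2] 1 [-0.0918  0.0915 -0.061 ] [ 0.2  0.8  1.  -1.   0.1 -0.1]
[0, 1, 2] 0 [-0.0918  0.0918 -0.0612] [ 0.2  0.8  0.9 -1.1  0.  -0.3]
[0, 1] 1 [-0.0908  0.0908 -0.061 ] [-0.   0.9  0.9 -1. ]
[0, 1] 0 [-0.0947  0.0941 -0.064 ] [ 0.3  0.9  0.1 -0.9]
[0, 2] 1 [-0.0916  0.0932 -0.061 ] [0.2 0.2 0.1 0.3]
[0, 2] 0 [-0.0916  0.0941 -0.0615] [ 0. -0.  0. -0.]
[1, 2] 1 [-0.0919  0.0901 -0.061 ] [ 1.  -0.4  0.  -0.5]
[1, 2] 0 [-0.0919  0.0899 -0.0609] [ 1.1 -0.4  0.  -0.4]
[0] 1 [-0.0911  0.0936 -0.061 ] [ 0. -0.]
[0] 0 [-0.0911  0.0936 -0.061 ] [0. 0.]
[1] 1 [-0.0821  0.0819 -0.061 ] [ 0. -0.]
[1] 0 [-0.0821  0.0819 -0.061 ] [0. 0.]
```

```bash
python3 -m pendant '{"jaw":[100,100,100,100,100,30,0,0,0,0,0],"translation":[[0,1,-25],[0,0,-25],[0,0,-20],[0,0,-12],[0,0,0],[0,0,0],[0,0,0],[0,0,0],[0,0,0],[0,0,0],[0,0,0]],"rotation":[[0,0,0],[0,0,0],[0,0,0],[0,0,0],[0,0,0],[0,0,0],[0,0,0],[0,0,0],[0,0,0],[0,0,0],[0,0,0]]}'
python3 - <<'E'
from h import *
o=bot.get_obs();d=snap('wrist','w4.png');np.save('pics/w4o.npy',o,allow_pickle=True);print(o)
E
```

```text
clock: 6.75
tool_pos: [0.4626, -0.0864, 0.178]
ee_rot: [-0.035, 0.706, 0.034, 0.707]
wrist_force: [-1.6, -2.6, 5.0]
opening: 0.0264
{'clock': 6.75, 'qpos': array([-3.62705630e-01,  1.60223971e-01, -3.04527209e-01,  1.10456131e+00,
       -9.23709478e-04, -4.60263545e-01]), 'joint_velocities': array([-5.16565856e-05, -1.05974640e-03, -1.00503585e-03, -3.46775637e-04,
       -4.70362531e-04,  3.22055600e-04]), 'effort': array([ 1.51865311e+00, -4.27292740e+01,  3.03383482e+01, -1.31813083e-01,
        9.85003710e-01,  2.46004231e-02]), 'tool_pos': array([ 0.46258432, -0.08640037,  0.17795493]), 'ee_rot': array([-0.03498715,  0.70591525,  0.03396885,  0.70661565]), 'wrist_force': array([-1.57478483, -2.61617474,  4.95686   ]), 'wrist_torque': array([-0.63071467,  0.32080455,  0.04287249]), 'opening': 0.02637345704141809}
```

View pics/w4.png

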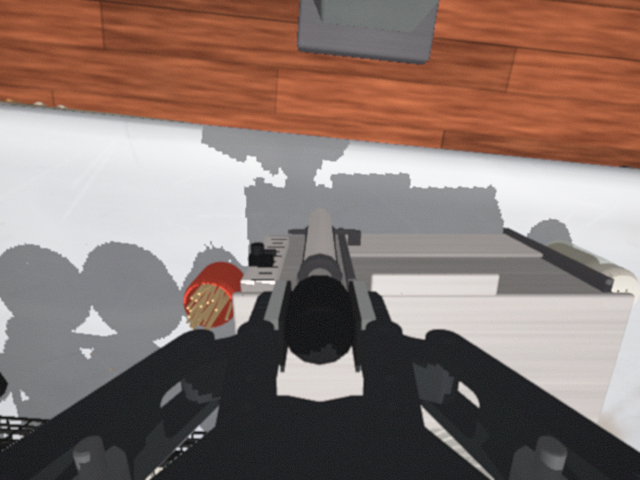

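```bash
python3 -m pendant '{"jaw":[0,0,0,0,0,0,0],"translation":[[0,0,5],[0,0,8],[0,0,8],[0,0,8],[0,0,8],[0,0,0],[0,0,0]],"rotation":[[0,0,0],[0,0,0],[0,0,0],[0,0,0],[0,0,0],[0,0,0],[0,0,0]]}'
python3 - <<'E'
from h import *
o=bot.get_obs();d=snap('wrist','w5.png');np.save('pics/w5o.npy',o,allow_pickle=True);print(o['tool_pos'],o['wrist_force'],o['opening'])
snap('scene','s5.png');snap('side','d5.png')
a=load('s5.png')['img'][215:295,265:335];b=load('d5.png')['img'][215:295,275:335];c=d['img'][190:290,200:380]
h=lambda i,s:cv2.resize(i,s,interpolation=cv2.INTER_CUBIC)
cv2.imwrite('pics/c5.png',np.hstack([h(a,(420,480)),h(b,(360,480))])[:,:,::-1])
cv2.imwrite('pics/w5c.png',h(c,(792,440))[:,:,::-1])
E
```

```text
clock: 7.68
tool_pos: [0.4625, -0.0863, 0.2138]
ee_rot: [-0.035, 0.706, 0.034, 0.706]
wrist_force: [3.9, -6.1, -7.8]
opening: 0.0262
[ 0.46251979 -0.08633181  0.21377581] [ 3.91788097 -6.05223021 -7.8040223 ] 0.026205826327647983
```

View pics/c5.png

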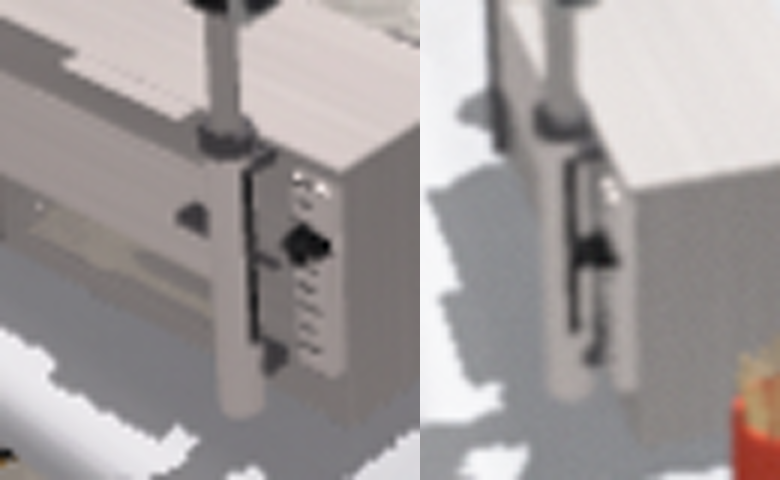

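View pics/w5c.png

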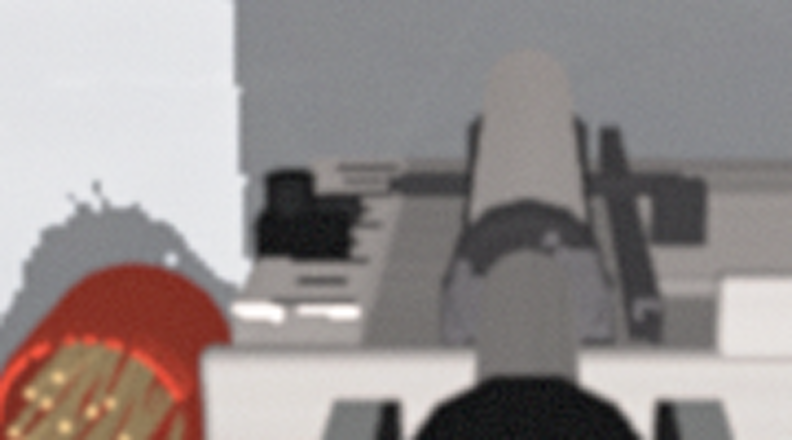

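Run:
```python
from fit import *
S=load('s5.png');W=wcam(load('w5.png'),np.load('pics/w5o.npy',allow_pickle=True).item())
x=r.x.copy()
x[:2]+=np.array([.462,-.0868])-w(x,[-.061,-.063,0])[:2]
for z in(.079,.081,.083,.088,.092,.095): print(z,proj(S,w(x,[-.061,-.089,z])).round(1),proj(S,w(x,[-.061,-.092,z])).round(1),'W',proj(W,w(x,[-.061,-.089,z])).round(1),proj(W,w(x,[-.061,-.092,z])).round(1))
```

```text
0.079 [311.8 260.2] [312.7 260.7] W [286.7 230.9] [282.9 230.9]
0.081 [311.8 259.6] [312.7 260. ] W [286.5 231.6] [282.6 231.6]
0.083 [311.7 258.9] [312.7 259.3] W [286.2 232.3] [282.4 232.3]
0.088 [311.7 257.1] [312.6 257.6] W [285.6 234.1] [281.7 234.1]
0.092 [311.6 255.8] [312.5 256.2] W [285.1 235.6] [281.1 235.6]
0.095 [311.5 254.7] [312.5 255.2] W [284.7 236.7] [280.6 236.7]
```

```bash
python3 -m pendant '{"jaw":[0,0,0,0],"translation":[[0,0,5],[0,0,4],[0,0,0],[0,0,0]],"rotation":[[0,0,0],[0,0,0],[0,0,0],[0,0,0]]}'
python3 - <<'E'
from h import *
o=bot.get_obs();d=snap('wrist','w6.png');np.save('pics/w6o.npy',o,allow_pickle=True);print(o['tool_pos'],o['wrist_force'],o['opening'])
# average several frames to cut noise
def avg(n,k=4): return np.mean([bot.grab_frame(n)['img'].astype(float) for _ in range(k)],0).astype(np.uint8)
S,D=avg('scene'),avg('side');np.savez('pics/f6.npz',S=S,D=D,W=d['img'])
h=lambda i,s:cv2.resize(i,s,interpolation=cv2.INTER_CUBIC)
cv2.imwrite('pics/c6.png',np.hstack([h(S[235:285,295:330],(400,571)),h(D[235:285,290:325],(400,571))])[:,:,::-1])
cv2.imwrite('pics/w6c.png',h(d['img'][215:265,250:330],(800,500))[:,:,::-1])
E
```

```text
clock: 8.32
tool_pos: [0.4625, -0.0863, 0.2226]
ee_rot: [-0.035, 0.706, 0.034, 0.706]
wrist_force: [3.6, -4.8, -8.2]
opening: 0.0261
[ 0.46252496 -0.08632644  0.22261924] [ 3.58680618 -4.83174372 -8.23732737] 0.026083051502279086
```

View pics/c6.png

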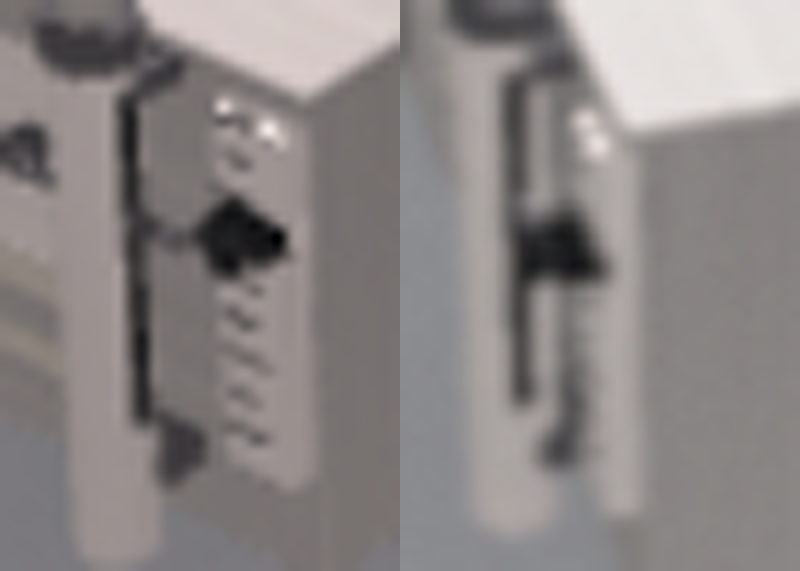

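View pics/w6c.png

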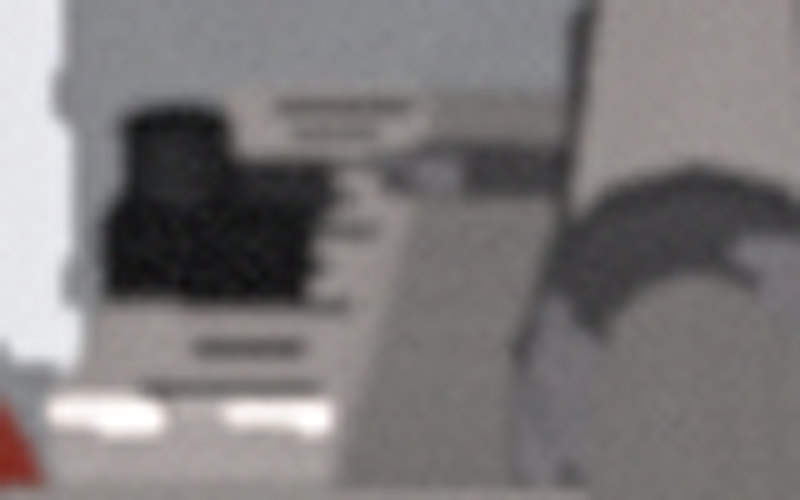

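```bash
python3 -m pendant '{"jaw":[0,0,0,0],"translation":[[0,0,1.5],[0,0,1],[0,0,0],[0,0,0]],"rotation":[[0,0,0],[0,0,0],[0,0,0],[0,0,0]]}'
python3 - <<'E'
from h import *
o=bot.get_obs();d=snap('wrist','w7.png');np.save('pics/w7o.npy',o,allow_pickle=True);print(o['tool_pos'],o['wrist_force'],o['opening'])
def avg(n,k=4): return np.mean([bot.grab_frame(n)['img'].astype(float) for _ in range(k)],0).astype(np.uint8)
S,D,W=avg('scene'),avg('side'),avg('wrist')
h=lambda i,s:cv2.resize(i,s,interpolation=cv2.INTER_CUBIC)
cv2.imwrite('pics/c7.png',np.hstack([h(S[235:285,295:330],(400,571)),h(D[235:285,290:325],(400,571))])[:,:,::-1])
cv2.imwrite('pics/w7c.png',h(W[215:265,250:330],(800,500))[:,:,::-1])
E
```

```text
clock: 9.28
tool_pos: [0.4625, -0.0863, 0.2251]
ee_rot: [-0.035, 0.706, 0.034, 0.706]
wrist_force: [2.9, -5.4, -8.2]
opening: 0.0263
[ 0.4625054  -0.08632359  0.22506766] [ 2.9256954  -5.36426855 -8.19969423] 0.026281114621285177
```

View pics/c7.png

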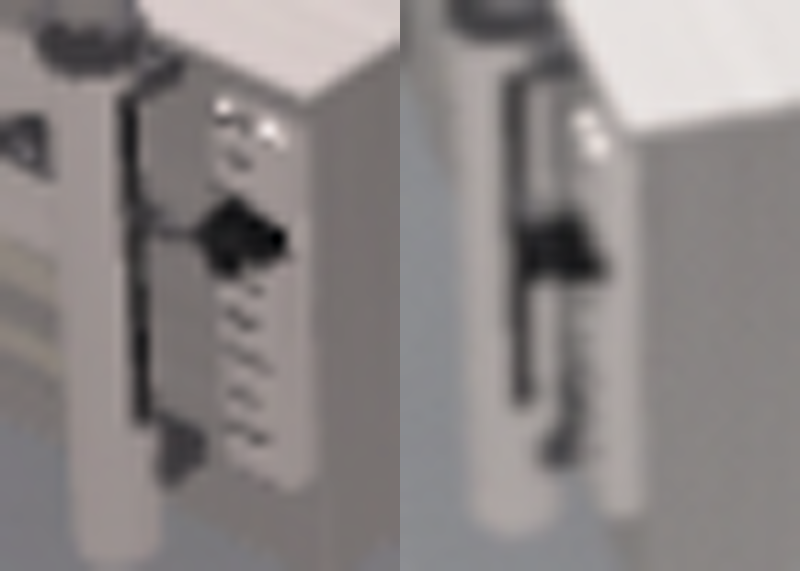

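View pics/w7c.png

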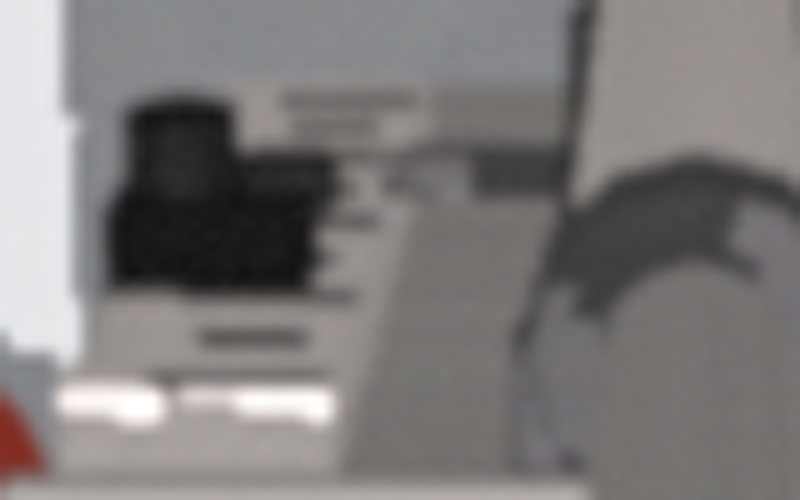

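```bash
python3 -m pendant '{"jaw":[0,0,0,0,0,0],"translation":[[0,0,0],[0,0,0],[0,0,0],[0,0,0],[0,0,0],[0,0,0]],"rotation":[[0,0,0],[0,0,0],[0,0,0],[0,0,0],[0,0,0],[0,0,0]]}'
python3 -c "
from h import *
snap('scene','s8.png')"
```

```text
clock: 10.68
tool_pos: [0.4625, -0.0863, 0.2251]
ee_rot: [-0.035, 0.707, 0.034, 0.706]
wrist_force: [3.0, -3.9, -7.9]
opening: 0.0255
```

View pics/s8.png

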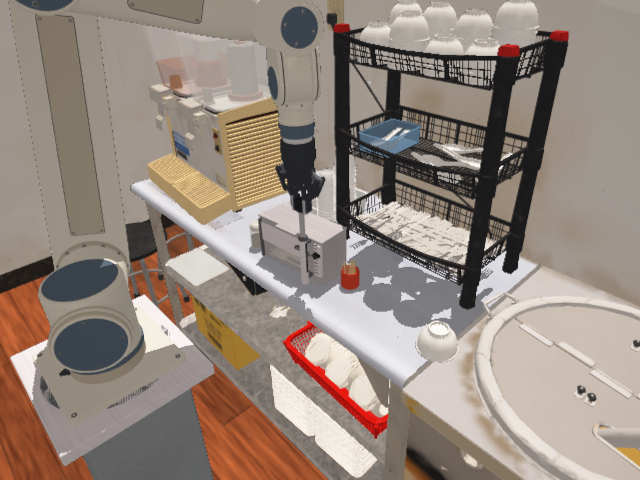

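The picture shows the lid flush and the knob held around (302,200). The jar (350,277), shaker (257,235) and bowl (437,340) are where they were.

```bash
python3 -c "
from station import bot
print(bot.hand_in())"
```

```text
the job is handed in; nothing more can be done
None
```

I pressed the lid shut, pulled the rod up to the marker, and handed the job in at about 10.7 s with the gripper still holding the knob.

- **Lid:** I pushed it down with the shut fingers until it hit a hard stop at about 26 N. The fingertips were then at z ≈ 0.130 m, the shut height, and later pictures show the lid flush.
- **Rod:** I gripped the knob from above and raised it about 47 mm in steps. That puts the pointer at about 92 mm height by arm travel, assuming no slip in the grip. The marker measured 90–94 mm, depending on which camera pair I used.
- **Level check:** The wrist and scene pictures both show the pointer level with the marker tip, within about 1–2 mm. The side camera could not confirm it, because the marker blends with the sleeve's slot in that view.
- **Holding:** The wrist reads about 8 N of downward pull, as expected at that height, and the tool height did not change over the last second.
- **Bystanders and marker:** The shaker, the jar, the bowl and the marker stand where they were at the start in the pictures.

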